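Stand the damp whetstones out to dry

TASK

The whetstones were put away damp: first slide the soaking pot along the bench, without lifting or tipping it, off the drying mat and centrally onto its ring mark. Then take every whetstone out of the tray - press the end at the thumb gap (the end away from the robot) so that the other end tips up, and lift it by that end - and stand it upright on one of its short ends on the drying mat, no stone touching another or the pot. Leave the pot on its ring and do not push the brush or the oil bottle about.

Things in the scene. Friction and masses are not known exactly. Their poses are not given: they have to be found in the camera images.
- stone0: whetstone, a plain block 100 x 50 x 20 mm, 0.15 to 0.29 kg. Origin at its centre; x along the 100 mm length, y across the width, z through the thickness. At first it lies flat and flush in the tray well at tray y = -93 mm, its x along the tray's x. Stood on one of its 50 x 20 mm ends its x is vertical (either end up) and its origin 50 mm above the bench. None if absent
- stone1: another such whetstone (100 x 50 x 20 mm, same mass and axes as stone0), at first in the well at tray y = -31 mm; None if absent
- stone2: another such whetstone (100 x 50 x 20 mm, same mass and axes as stone0), at first in the well at tray y = +31 mm; None if absent
- stone3: another such whetstone (100 x 50 x 20 mm, same mass and axes as stone0), at first in the well at tray y = +93 mm; None if absent
- tray: fixed wooden tray, 129 mm (x) by 257 mm (y), flat top 50 mm up; origin on the bench, z up, x along the wells and away from the robot. Four open wells 53 mm wide at y = -93, -31, +31, +93 mm, each from x = -51 to +58 mm, with 9 mm dividers and 10 mm end rims. A stone lies centred at x = 0, 40 mm up, its top flush, 1 mm from the robot-side rim and 8 mm from the far rim (the thumb gap)
- ridge (a point): the ridge line in the wells' floors (point at tray x = +3 mm, y = 0, 30 mm up; axes as the tray's). On the robot's side of it each floor is flat, 20 mm below the tray's top; beyond it (+x) a ramp falls at 32 degrees to the bench. It lies just past the stone's centre of mass, so the flat stone stays flat and the tipped stone stays tipped on the ramp
- press (a point): where to press, shown for the middle of the tray: tray x = +34 mm, y = 0, on the top; over each stone it is the point 34 mm from its centre towards the thumb gap. A push of under 5 N here, 12 to 15 mm down, tips the stone by about 32 degrees; it stays so when let go, its robot-side end standing 5 to 25 mm above the tray's top with both sides free
- mat: drying mat: thin grey-black ribbed rectangle let into the bench, flush with it (height 0 to 1 mm, no rim), 220 mm along its x, 150 mm along its y. Origin at its centre on the bench, z up
- mark: the pot's place: a black ring round a pale disc, flat on the bench, 140 mm outside and 126 mm inside diameter, flush. Origin at its centre on the bench
- pot: soaking pot: steel saucepan with its lid fixed on, 110 mm across, 74 mm to the lid, 116 mm across the lid; black knob 28 mm across on top, 91 to 103 mm up; 0.6 to 0.95 kg. Origin at the centre of its underside, z up; the handle points along its -x, roughly towards the robot. It stands on the mat at first
- pot_handle (a point): middle of the pot's straight level black handle: a bar 18 mm wide and 14 mm thick reaching from 75 to 160 mm from the pot's axis; this point is 105 mm from the axis and 60 mm above the bench. Axes as the pot's
- brush: bystander: wooden scrubbing brush 90 x 36 mm, 30 mm high; origin under its centre
- oil: bystander: small oil bottle 46 mm across, 110 mm high; origin under its centre
Not all that is in view belongs to the job. What is shaped like the pot but orange or pink is not meant.

How it is judged:
By the outcome, as a careful person would: the job done as asked, in the order asked, and still so for the second after the job is handed in, with the robot touching nothing.
Of stone0, stone1, stone2, stone3 only 3 to 4 are there at a start; the rules pass over those that are not, and their reading is None.
At some moment in a run one of pot may be knocked a few centimetres aside while the robot is not near it.
Once in a run the grip may slacken for a moment while it holds something.
It also fails if it takes over 210 s, if anything falls off the work surface, if the arm or the gripper's body presses on something with over 40 N, if the wrist force passes 120 N, or if a joint passes its speed limit or range.

ROBOT

A 6-joint arm with a two-finger parallel gripper is mounted at the origin on the work surface. World frame = base frame: x ahead of the robot, y to its left, z up, the work surface at z = 0. Lengths are in mm, angles in rad, forces in N, time in s.
With the tool pointing down it reaches from about 350 to 925 mm from the base axis. Payload 6.4 kg.
Tool frame: the origin (TCP) lies midway between the tips of the shut fingers; the grasp point (between the pads) lies 19 mm behind it (r.pinch_z is the distance from the TCP to the grasp point, in mm); z points along the fingers, y is the line along which they close (so a half turn about z gives the same grasp; the last joint's range is limited). The gripper opens to 85 mm and grips with 20 to 120 N. Pads are 22 mm wide; open, the fingers measure 114 mm over their backs; the gripper's body (76 mm by 85 mm) begins 54 mm behind the grasp point. The pads swing forward as they close: fully open they stand 13 mm farther back than shut.
Start: joints at [-1.518, 0.245, 1.558, -0, 1.339, -0.174], TCP at [146.163, -633.364, 231.29] pointing down, gripper open.
Joint ranges: [-3.13, 3.13], [-1.02, 2.26], [0.13, 2.54], [-0.95, 4.09], [0.21, 2.88], [-2.74, 2.74]. Speed limits (rad/s): [2.57, 2.57, 3.14, 3.14, 3.14, 3.14].

INTERFACE

Orientations are given as [roll, pitch, yaw] about the fixed x, y, z axes, in that order (R = Rz(yaw) Ry(pitch) Rx(roll)).
In Python, from rig import get_obs, optics, r, finder gives the robot as it stands.
- The arm moves only by the tool play_rows, never from a script. Its argument "series" is a list of rows, each a list of 3 entries, a list of its own where there are three numbers: the turn, a rotation vector about the tool's x, y, z in units of 5 degrees (1.0 is 5 degrees), then the shift along the tool's x, y, z in units of 50 mm (1.0 is 50 mm), then the finger opening in mm, from 0 to 85.4. In form: [[[rx, ry, rz], [tx, ty, tz], grip], ...]. A call has 1 to 8 rows; each row is the pose to reach, as a shift and turn from the pose commanded when the call began, along the tool's axes at that moment; what a row does not reach only later rows make up. A row lasts 1/10 s, in which the tool goes at most 50 mm and 8.59 degrees, less where a joint would pass 70% of its speed; a pose out of reach is approached as far as the arm can. A call with a gripper value outside its range is refused whole. The fingers move at their own pace and stop on an object; the grip force is fixed at half the most. Time passes only in rows, so rows that repeat a pose let the fingers close. It gives the time, the measured TCP pose, the force, the opening and the grip force at its end, in the units of the state.
- get_obs(): the state, without advancing time (a new reading comes with each control period).
- optics.grab_frame(name): name is "scene" or "top"; returns a dict with "pixels" (384x512x3 uint8, red, green, blue), "intrinsics" (3x3 intrinsics, pixels), "distortion" ([k1, k2, p1, p2, k3] as OpenCV has them; the pictures are not rectified), "R" (3x3) and "t" (3): a world point X has camera coordinates R X + t. Camera axes: x right, y down, z forward; pixel columns grow to the right and rows downward; lengths in mm; the calibration is good to about 2 mm. A picture is of the moment at which its call begins. There is no depth.
- r.finish_job(): hands the job in; it is judged then, once.
Trained networks look in the newest picture that a camera, given by its name, has taken for a name from the list of things; names that differ only in an ending like _2 or _b are one class to them, and where a whole thing is asked for, a point or a joint stands for the part that bears it (a point fixed in the world has none). Each returns a list of dicts, best first, with "confidence" (0 to 1); they miss things now and then, are a little off and sometimes report something else, mostly with a low value. They report only what shows in the picture. A call takes as long as a camera call. They do not tell look-alikes from the thing itself.
- finder.boxes_of(camera, target): "at" ([x, y, z] in mm, in world coordinates, good to about 4 mm: the middle of the surface that is visible of it).
The state is a dict: "t": time; "q": joint angles; "dq": joint speeds; "joint_efforts": joint torques, N m; "ee_pos": TCP position; "tcp_rot": TCP orientation; "contact_force": force on the tool from outside, world axes, zero at the start; "torque": the same for the moment, N m; "grip_width": finger opening in mm; "finger_force": force on a finger pad.
Only numpy, scipy, OpenCV 4.12 (cv2) and the standard library are available. Lean on these libraries where they do the work, as an engineer would, in place of code of your own. Each camera call takes 0.05 s, during which the arm holds its last target. There are 200 camera calls.

## Working session

There is one attempt and no reset: what is moved stays moved. The work goes in short steps, Python scripts to look and compute and a tool call to move; the robot and the scene stay as the last step left them, time stands still between calls to the robot, and variables do not carry over. Pictures are saved under pics/ and viewed, at most 14 in all, crops included, and the job is handed in when it is done.

Besides the shell and the picture viewer there is one more tool, called after ">>>" as name(argument=value, ...) on one line, values as JSON. play_rows: Moves the arm, as the interface text tells. Its arguments: {"type":"object","properties":{"series":{"type":"array"}},"required":["series"]}

```bash
ls; mkdir -p pics
python3 - <<'E'
from rig import get_obs, optics, r, finder
import cv2
o=get_obs();print(o)
for n in("scene","top"):
    f=optics.grab_frame(n);cv2.imwrite(f"pics/{n}0.png",f["pixels"][:,:,::-1])
    print(n,f["R"],f["t"],f["intrinsics"],f["distortion"])
    for k in["stone0","tray","mat","mark","pot","pot_handle","brush","oil","ridge","press"]:
        print(n,k,[([round(v) for v in d["at"]],round(d["confidence"],2)) for d in finder.boxes_of(n,k)])
E
```

```text
pics
{'t': 0.0, 'q': array([-1.51810014e+00,  2.45836365e-01,  1.55904111e+00, -2.58550624e-05,
        1.33871832e+00, -1.74128639e-01]), 'dq': array([-0.00038125, -0.00025198,  0.00112657,  0.00104407,  0.00073998,
        0.00020189]), 'joint_efforts': array([-3.09243032e-04, -4.29503953e+01, -3.26128221e+01, -1.48305976e-04,
        5.34255174e-03,  1.16864487e-05]), 'ee_pos': array([ 146.12562101, -632.77077199,  230.15151316]), 'tcp_rot': array([-3.13961545e+00, -3.22274047e-04,  2.26830480e-01]), 'contact_force': array([ 0.58724034, -0.02090025,  0.47274083]), 'torque': array([ 0.00598734, -0.01059225,  0.00050654]), 'finger_force': 0.0, 'grip_width': 85.42426708874478}
scene [[ 0.53356134  0.845546   -0.01908568]
 [ 0.46300802 -0.31090562 -0.83003691]
 [-0.70776823  0.43403879 -0.55738179]] [-220.13060828 -137.41857241 1410.71665014] [[396.2687528    0.         257.14806243]
 [  0.         396.2687528  189.88820477]
 [  0.           0.           1.        ]] [-0.12823228  0.          0.          0.          0.        ]
scene stone0 [([599, -213, 49], 0.73), ([596, -338, 50], 
[... 649 characters left out ...]
93.65966322   0.         255.50214508]
 [  0.         493.65966322 190.34509516]
 [  0.           0.           1.        ]] [-0.20146154  0.          0.          0.          0.        ]
top stone0 [([592, -212, 44], 0.86), ([595, -148, 50], 0.7), ([587, -328, 50], 0.62)]
top tray [([591, -263, 49], 0.68)]
top mat [([534, 55, 2], 0.95), ([554, 86, 82], 0.21)]
top mark [([563, 303, 2], 0.84), ([595, -147, 50], 0.51)]
top pot [([224, 297, 81], 0.76)]
top pot_handle [([558, 87, 81], 0.92), ([323, -252, 85], 0.79), ([228, 295, 83], 0.69)]
top brush [([431, -41, 30], 0.9), ([556, 86, 83], 0.29)]
top oil [([680, -12, 76], 0.58)]
top ridge [([591, -258, 46], 0.7)]
top press [([594, -261, 49], 0.88)]
```

Run:
```python
import cv2
cv2.imwrite("pics/t1.png",cv2.resize(cv2.imread("pics/top0.png"),(800,600),interpolation=cv2.INTER_CUBIC))
```

```text
(no output)
```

View pics/t1.png

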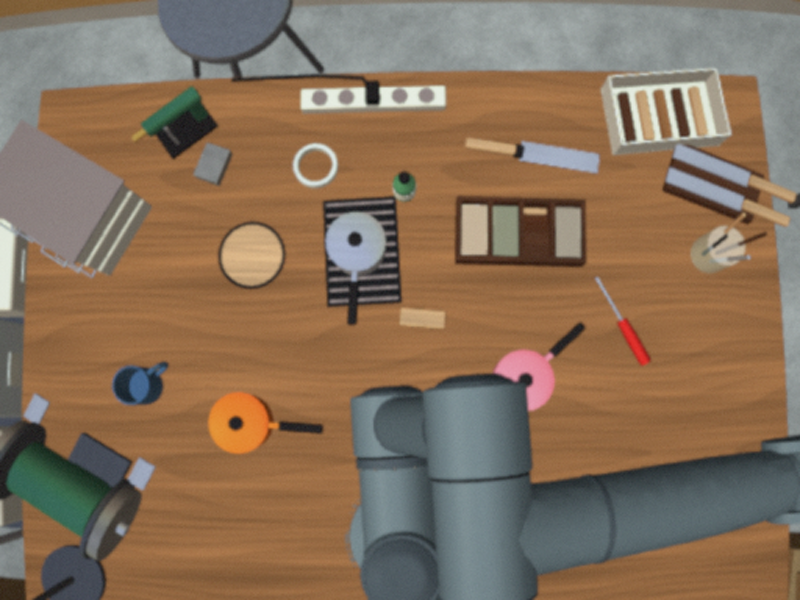

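View pics/scene0.png

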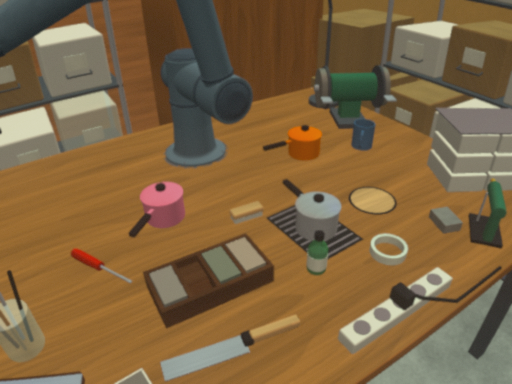

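The top view shows these candidates (800x600 pixels):
- **Pots:** steel (355,242), orange (240,422) and pink (525,380). The steel one on the mat is the pot that's meant.
- **Ring mark:** black ring with a pale disc (252,255). The white ring (315,165) is a tape decoy.
- **Stones:** in the tray at (474,230), (505,230) and (568,232). The third well is empty.
- **Bystanders:** brush (422,318) and oil (403,186).

I'll confirm these in an enlarged crop and measure.

```bash
cat > h.py <<'E'
import numpy as np, cv2
from scipy.spatial.transform import Rotation as Ro
from rig import get_obs, optics, r, finder
def ray(f,uv,z):
    p=cv2.undistortPoints(np.array(uv,float).reshape(-1,1,2),f["intrinsics"],np.array(f["distortion"])).reshape(-1,2)
    R=np.array(f["R"]);t=np.array(f["t"]);c=-R.T@t
    d=np.c_[p,np.ones(len(p))]@R
    return c+d*((z-c[2])/d[:,2])[:,None]
def proj(f,X):
    return cv2.projectPoints(np.array(X,float).reshape(-1,1,3),cv2.Rodrigues(np.array(f["R"]))[0],np.array(f["t"],float),f["intrinsics"],np.array(f["distortion"]))[0].reshape(-1,2)
def rel(p,rpy,sh=None):
    """rows for target TCP p (mm), rpy from the current measured pose"""
    o=get_obs();R0=Ro.from_euler('xyz',o["tcp_rot"]);R1=Ro.from_euler('xyz',rpy)
    return np.degrees((R0.inv()*R1).as_rotvec())/5, R0.inv().apply(np.array(p)-o["ee_pos"])/50
E
python3 - <<'E'
from h import *
f=optics.grab_frame("top");im=f["pixels"][:,:,::-1]
x0,y0,x1,y1=130,115,390,215
cv2.imwrite("pics/c1.png",cv2.resize(im[y0:y1,x0:x1],None,fx=3,fy=3,interpolation=cv2.INTER_CUBIC))
hsv=cv2.cvtColor(im,cv2.COLOR_BGR2HSV)
# lid: greyish-blue bright
def comp(m,seed,k=0):
    n,l,s,c=cv2.connectedComponentsWithStats(m.astype(np.uint8)); i=l[seed[1],seed[0]]
    return (l==i) if i else None
def rect(m,z):
    cs=cv2.findContours(m.astype(np.uint8),0,2)[0];c=max(cs,key=cv2.contourArea)
    w=ray(f,c.reshape(-1,2),z)[:,:2].astype(np.float32);return cv2.minAreaRect(w),cv2.minEnclosingCircle(w)
g=im.max(2)
for nm,seed,z,m in [("lid",(240,157),74,(hsv[...,1]<80)&(g>110)),("knob",(227,153),103,g<60),("ring",(141,163),0,g<75),("ringdisc",(161,163),0,g>110)]:
    c=comp(m,seed);print(nm,None if c is None else rect(c,z))
tr=(g<95);tr[:, :285]=0;tr[:,380:]=0;tr[:122]=0;tr[172:]=0
print("tray",rect(cv2.morphologyEx(tr.astype(np.uint8),cv2.MORPH_OPEN,np.ones((3,3))),50))
E
```

```text
lid (((560.8954467773438, 76.87106323242188), (133.01805114746094, 134.619140625), 2.454071044921875), ((561.1342163085938, 73.22186279296875), 88.94310760498047))
knob (((570.334228515625, 82.15200805664062), (17.760168075561523, 18.163846969604492), 89.55616760253906), ((569.3478393554688, 82.22270202636719), 10.069207191467285))
ring None
ringdisc (((561.6654052734375, 302.3717346191406), (127.10192108154297, 123.17764282226562), 88.88636779785156), ((562.30029296875, 301.9308166503906), 64.71623229980469))
tray (((588.9437866210938, -240.77926635742188), (253.10623168945312, 134.63555908203125), 87.41123962402344), ((589.3302001953125, -239.81234741210938), 142.04090881347656))
```

View pics/c1.png

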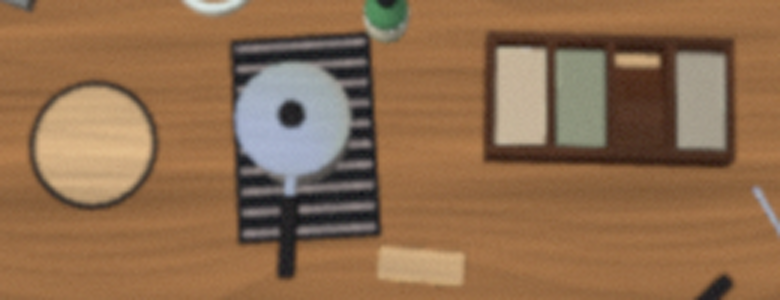

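Run:
```python
from h import *
f=optics.grab_frame("top")
P=lambda L,z:ray(f,[(a/3+130-.33,b/3+115-.33) for a,b in L],z)[:,:2].round(1)
print("mat",P([(232,38),(368,33),(380,235),(240,242)],0).tolist(), P([(232,38),(368,33),(380,235),(240,242)],0).mean(0))
t=P([(487,32),(733,39),(733,164),(486,160)],50);print("tray",t.tolist(),t.mean(0))
print("stones",[P(L,50).mean(0) for L in([(494,46),(548,46),(548,147),(494,147)],[(555,50),(606,50),(606,148),(554,147)],[(676,51),(727,52),(726,151),(676,150)])])
print("handle",P([(289,200),(286,277)],67).tolist(),"knob",P([(291,114)],103))
print("brush",P([(378,248),(464,252),(463,286),(377,280)],30).tolist())
print("oil",P([(386,5)],110),P([(390,38)],0))
```

```text
mat [[674.0, 153.0], [676.3, 7.9], [459.6, -1.4], [454.9, 144.8]] [566.2    76.075]
tray [[661.9, -115.4], [651.6, -371.2], [520.1, -363.9], [528.1, -110.6]] [ 590.425 -240.275]
stones [array([ 593.725, -148.3  ]), array([ 590.425, -209.025]), array([ 586.475, -334.325])]
handle [[488.2, 88.3], [410.9, 92.0]] knob [[568.4  83.1]]
brush [[442.6, 0.6], [436.9, -87.0], [402.2, -85.2], [409.9, 2.1]]
oil [[675.4 -12.2]] [[670.3 -15.4]]
```

The crop confirms all of these:
- **Pot:** knob at crop (291,114), handle running to (286,277).
- **Ring:** black-rimmed pale disc at (93,145).
- **Tray:** stones in wells 3, 2 and 0 (crop x 521, 580 and 701). The well at tray y = -31 is empty.

From the measurements:

| Thing | Position (mm) | Yaw |
|---|---|---|
| Tray | (590,-241) | -2.2° |
| Mat | (566,76) | +2.3° |
| Pot | (568,83) | -3.3° |
| Mark | (562,302) | – |

Next I'll plan the pot move.

```bash
cat >> h.py <<'E'
def plan(wps, start=None):
    """wps: list of (name, xyz, rpy); prints turn/shift of each from the previous one"""
    o=get_obs(); p0,a0=start if start else (o["ee_pos"],o["tcp_rot"])
    for n,p,a in wps:
        R0=Ro.from_euler('xyz',a0);R1=Ro.from_euler('xyz',a);d=np.array(p)-p0
        t=np.degrees((R0.inv()*R1).as_rotvec())/5; s=R0.inv().apply(d)/50
        rows=max(np.abs(np.linalg.norm(d))/50,np.linalg.norm(t)*5/8.59)
        print(n,t.round(2).tolist(),s.round(2).tolist(),"rows>=%.1f"%rows); p0,a0=np.array(p),a
E
python3 - <<'E'
from h import *
pi=np.pi
s=(np.array([146.16,-633.36,231.29]),[pi,0,.2268])
plan([("w1",(300,-300,231),[pi,0,.1]),("w2",(440,0,180),[pi,0,-.058]),("w3",(459,89.4,120),[pi,0,-.058]),("w4",(459,89.4,42),[pi,0,-.058])],s)
E
```

```text
w1 [-0.0, -0.0, 1.45] [4.5, -5.8, 0.01] rows>=7.3
w2 [-0.0, -0.0, 1.81] [3.39, -5.69, 1.02] rows>=6.7
w3 [0.0, 0.0, 0.0] [0.28, -1.81, 1.2] rows>=2.2
w4 [0.0, 0.0, 0.0] [-0.0, -0.0, 1.56] rows>=1.6
```

>>> play_rows(series=[[[0, 0, 1.45], [4.5, -5.8, 0], 60], [[0, 0, 1.45], [4.5, -5.8, 0], 60], [[0, 0, 1.45], [4.5, -5.8, 0], 60], [[0, 0, 1.45], [4.5, -5.8, 0], 60], [[0, 0, 1.45], [4.5, -5.8, 0], 60], [[0, 0, 1.45], [4.5, -5.8, 0], 60], [[0, 0, 1.45], [4.5, -5.8, 0], 60], [[0, 0, 1.45], [4.5, -5.8, 0], 60]])

```text
t: 2.0
ee_pos: [301.2, -296.9, 231.2]
tcp_rot: [-3.141, -0.001, 0.104]
contact_force: [-0.3, -0.4, 0.4]
grip_width: 60.0
finger_force: 0.0
```

>>> play_rows(series=[[[0, 0, 1.81], [3.39, -5.69, 1.02], 60], [[0, 0, 1.81], [3.39, -5.69, 1.02], 60], [[0, 0, 1.81], [3.39, -5.69, 1.02], 60], [[0, 0, 1.81], [3.39, -5.69, 1.02], 60], [[0, 0, 1.81], [3.39, -5.69, 1.02], 60], [[0, 0, 1.81], [3.39, -5.69, 1.02], 60], [[0, 0, 1.81], [3.39, -5.69, 1.02], 60], [[0, 0, 1.81], [3.39, -5.69, 1.02], 60]])

```text
t: 2.8
ee_pos: [440.7, 3.7, 179.5]
tcp_rot: [-3.14, 0.001, -0.051]
contact_force: [-0.2, -0.5, -0.3]
grip_width: 59.7
finger_force: 0.0
```

>>> play_rows(series=[[[0, 0, 0], [0.28, -1.81, 1.2], 60], [[0, 0, 0], [0.28, -1.81, 1.2], 60], [[0, 0, 0], [0.28, -1.81, 1.2], 60], [[0, 0, 0], [0.28, -1.81, 1.2], 60]])

```text
t: 3.2
ee_pos: [458.8, 89.7, 119.4]
tcp_rot: [3.141, 0.002, -0.056]
contact_force: [-0.1, -0.4, 0.8]
grip_width: 59.9
finger_force: 0.0
```

>>> play_rows(series=[[[0, 0, 0], [0, 0, 0.6], 60], [[0, 0, 0], [0, 0, 1.2], 60], [[0, 0, 0], [0, 0, 1.55], 60], [[0, 0, 0], [0, 0, 1.55], 60]])

```text
t: 3.6
ee_pos: [458.5, 87.9, 41.8]
tcp_rot: [3.141, 0.003, -0.06]
contact_force: [0.8, -0.1, -0.3]
grip_width: 59.9
finger_force: 0.0
```

Run:
```python
from h import *
f=optics.grab_frame("scene");im=f["pixels"][:,:,::-1]
cv2.imwrite("pics/s2.png",cv2.resize(im[120:280,200:400],None,fx=3.5,fy=3.5))
```

```text
(no output)
```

View pics/s2.png

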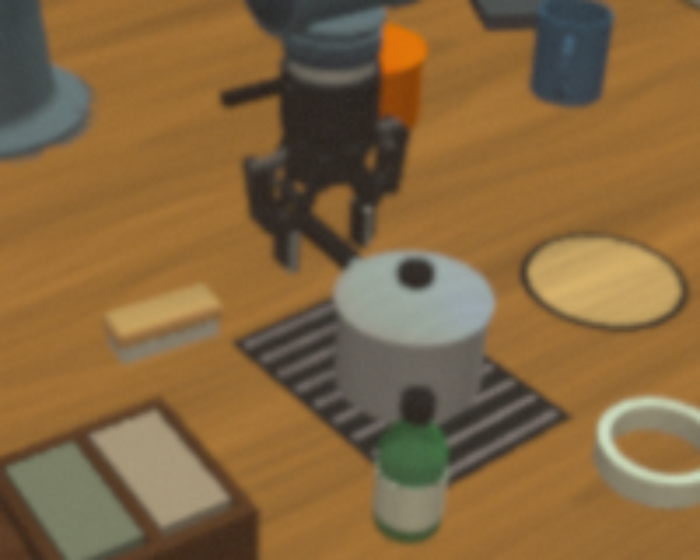

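The fingers straddle the handle at crop (325,235). Now I close the grip.

>>> play_rows(series=[[[0, 0, 0], [0, 0, 0], 15], [[0, 0, 0], [0, 0, 0], 10], [[0, 0, 0], [0, 0, 0], 10], [[0, 0, 0], [0, 0, 0], 10], [[0, 0, 0], [0, 0, 0], 10], [[0, 0, 0], [0, 0, 0], 10]])

```text
t: 4.25
ee_pos: [460.6, 89.3, 44.4]
tcp_rot: [3.141, -0.002, -0.057]
contact_force: [-1.2, -1.1, 7.7]
grip_width: 17.0
finger_force: 59.9
```

Run:
```python
from h import *
f=optics.grab_frame("top");im=f["pixels"]
g=im.max(2).copy()
m=(g<70).astype(np.uint8);m[:,:215]=0;m[:,240:]=0;m[:140]=0;m[165:]=0
n,l,s,c=cv2.connectedComponentsWithStats(m);print([(c[i],s[i][4],ray(f,[c[i]],103)[0].round(1)) for i in range(1,n) if s[i][4]>5])
o=get_obs();plan([("s",o["ee_pos"]+np.array([-6.5,219,0]),o["tcp_rot"])])
```

```text
[(array([226.90909091, 152.63636364]), np.int32(44), array([568.4,  82.4, 103. ]))]
s [0.0, 0.0, 0.0] [-0.38, -4.37, -0.0] rows>=4.4
```

>>> play_rows(series=[[[0, 0, 0], [0, 0, -0.02], 10], [[0, 0, 0], [0, 0, -0.04], 10], [[0, 0, 0], [0, 0, -0.04], 10]])

```text
t: 4.6
ee_pos: [459.7, 89.4, 44.8]
tcp_rot: [-3.142, -0.001, -0.058]
contact_force: [3.4, 1.0, -4.0]
grip_width: 16.6
finger_force: 58.5
```

>>> play_rows(series=[[[0, 0, 0], [0, 0, 0.01], 10], [[0, 0, 0], [0, 0, 0.02], 10], [[0, 0, 0], [0, 0, 0.02], 10]])

```text
t: 4.9
ee_pos: [459.6, 89.4, 44.4]
tcp_rot: [3.142, 0.001, -0.058]
contact_force: [-1.9, 0.4, 5.6]
grip_width: 16.7
finger_force: 59.8
```

>>> play_rows(series=[[[0, 0, 0], [0, -0.1, -0.01], 10], [[0, 0, 0], [0, -0.3, -0.01], 10], [[0, 0, 0], [-0.05, -0.6, -0.01], 10], [[0, 0, 0], [-0.1, -0.9, -0.01], 10], [[0, 0, 0], [-0.12, -1.2, -0.01], 10], [[0, 0, 0], [-0.15, -1.5, -0.01], 10], [[0, 0, 0], [-0.18, -1.8, -0.01], 10], [[0, 0, 0], [-0.2, -2.1, -0.01], 10]])

```text
t: 5.7
ee_pos: [455.7, 194.4, 44.4]
tcp_rot: [3.14, 0.0, -0.06]
contact_force: [-0.2, -6.6, 1.7]
grip_width: 16.7
finger_force: 59.6
```

>>> play_rows(series=[[[0, 0, 0], [-0.02, -0.3, 0], 10], [[0, 0, 0], [-0.05, -0.6, 0], 10], [[0, 0, 0], [-0.1, -0.95, 0], 10], [[0, 0, 0], [-0.12, -1.3, 0], 10], [[0, 0, 0], [-0.15, -1.65, 0], 10], [[0, 0, 0], [-0.18, -2, 0], 10], [[0, 0, 0], [-0.18, -2.27, 0], 10], [[0, 0, 0], [-0.18, -2.27, 0], 10]])

```text
t: 6.5
ee_pos: [453.3, 309.7, 44.4]
tcp_rot: [-3.141, -0.0, -0.057]
contact_force: [0.8, 1.1, 1.5]
grip_width: 16.8
finger_force: 59.5
```

```bash
cat >> h.py <<'E'
def knob(x=562,y=302):
    f=optics.grab_frame("top");g=f["pixels"].max(2)
    u,v=proj(f,[[x,y,103]])[0].astype(int);m=np.zeros_like(g);w=12
    m[v-w:v+w,u-w:u+w]=g[v-w:v+w,u-w:u+w]<70
    n,l,s,c=cv2.connectedComponentsWithStats(m)
    return [(s[i][4],ray(f,[c[i]],103)[0].round(1)) for i in range(1,n) if s[i][4]>8]
E
python3 -c "
from h import *
print(knob())"
```

```text
[(np.int32(41), array([561.1, 302.2, 103. ])), (np.int32(14), array([534.6, 314. , 103. ]))]
```

>>> play_rows(series=[[[0, 0, 0], [0, 0, 0], 30], [[0, 0, 0], [0, 0, 0], 45], [[0, 0, 0], [0, 0, 0], 50], [[0, 0, 0], [0, 0, 0], 50], [[0, 0, 0], [0, 0, -0.5], 50], [[0, 0, 0], [0, 0, -1.5], 50], [[0, 0, 0], [0, 0, -2.5], 50], [[0, 0, 0], [0, 0, -2.5], 50]])

```text
t: 7.35
ee_pos: [457.7, 310.4, 177.7]
tcp_rot: [-3.135, -0.014, -0.058]
contact_force: [1.1, 0.3, 0.6]
grip_width: 49.9
finger_force: 0.0
```

Run:
```python
from h import *
pi=np.pi
print(get_obs()["ee_pos"],knob())
c,s=np.cos(-.038),np.sin(-.038)
T=lambda x,y,z:(590+c*x-s*y,-241+s*x+c*y,z)
plan([("a",(500,0,170),[pi,0,-.038]),("b",T(34,93,170),[pi,0,-.038]),("c",T(34,93,60),[pi,0,-.038])])
```

```text
[457.73144687 310.44014174 177.67291784] [(np.int32(40), array([561.1, 302.3, 103. ])), (np.int32(35), array([540.7, 335. , 103. ]))]
a [-0.04, -0.09, -0.23] [1.24, 6.13, 0.06] rows>=6.3
b [0.0, 0.0, 0.0] [2.66, 2.89, 0.0] rows>=3.9
c [0.0, 0.0, 0.0] [0.0, -0.0, 2.2] rows>=2.2
```

>>> play_rows(series=[[[0, 0, -0.23], [1.24, 6.13, 0], 0], [[0, 0, -0.23], [1.24, 6.13, 0], 0], [[0, 0, -0.23], [1.24, 6.13, 0], 0], [[0, 0, -0.23], [1.24, 6.13, 0], 0], [[0, 0, -0.23], [1.24, 6.13, 0], 0], [[0, 0, -0.23], [1.24, 6.13, 0], 0], [[0, 0, -0.23], [1.24, 6.13, 0], 0], [[0, 0, -0.23], [1.24, 6.13, 0], 0]])

```text
t: 8.2
ee_pos: [496.8, -2.5, 168.0]
tcp_rot: [-3.141, 0.002, -0.041]
contact_force: [0.0, 1.0, 0.8]
grip_width: -0.4
finger_force: 0.0
```

>>> play_rows(series=[[[0, 0, 0], [2.66, 2.89, 0], 0], [[0, 0, 0], [2.66, 2.89, 0], 0], [[0, 0, 0], [2.66, 2.89, 0], 0], [[0, 0, 0], [2.66, 2.89, 0], 0], [[0, 0, 0], [2.66, 2.89, 0], 0], [[0, 0, 0], [2.66, 2.89, 0], 0], [[0, 0, 0], [2.66, 2.89, 0], 0]])

```text
t: 8.9
ee_pos: [624.2, -148.1, 168.4]
tcp_rot: [-3.14, 0.002, -0.036]
contact_force: [-0.5, -0.7, -0.3]
grip_width: 0.2
finger_force: 0.0
```

Run:
```python
from h import *
pi=np.pi
print(get_obs()["ee_pos"],get_obs()["tcp_rot"],knob())
f=optics.grab_frame("top");im=f["pixels"][:,:,::-1];cv2.imwrite("pics/t3.png",cv2.resize(im[110:240,130:390],None,fx=3,fy=3,interpolation=cv2.INTER_CUBIC))
```

```text
[ 624.15237876 -148.08783574  168.36408949] [-3.14044334e+00  1.90052884e-03 -3.55767869e-02] [(np.int32(41), array([561.1, 302.2, 103. ]))]
```

View pics/t3.png

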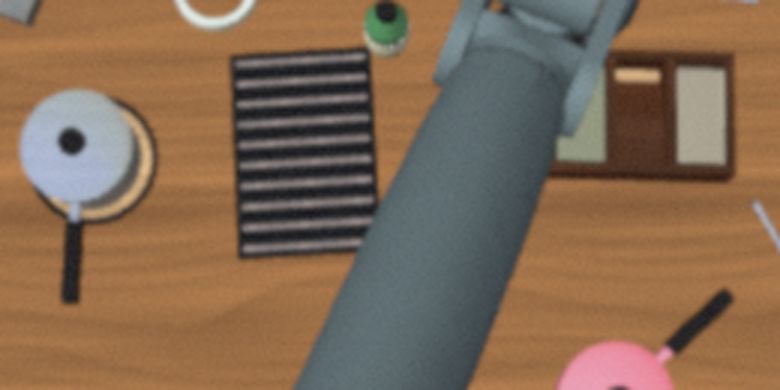

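The pot sits on its ring, with lid and knob at (71,141). The parallax needs a check, so I'll cross-check its centring from the scene camera.

Run:
```python
from h import *
from scipy.optimize import least_squares
F={n:optics.grab_frame(n) for n in("top","scene")}
f=F["top"];a=np.linspace(0,2*np.pi,60)
print("proj lid ctr",(proj(f,[[562,302,74]])-[130,110])*3, "ring", (proj(f,[[562,302,0]])-[130,110])*3)
f=F["scene"];g=f["pixels"].max(2)
u,v=proj(f,[[562,302,97]])[0].astype(int);m=np.zeros_like(g);m[v-14:v+14,u-14:u+14]=g[v-14:v+14,u-14:u+14]<70
n,l,s,c=cv2.connectedComponentsWithStats(m);print([(s[i][4],ray(f,[c[i]],97)[0].round(1)) for i in range(1,n) if s[i][4]>8])
im=cv2.imread("pics/scene0.png");hsv=im.max(2)
# ring in first scene picture: pale disc
u,v=proj(f,[[562,302,0]])[0].astype(int)
d=(hsv>150).astype(np.uint8);n,l,s,c=cv2.connectedComponentsWithStats(d);k=l==l[v,u]
ct=max(cv2.findContours(k.astype(np.uint8),0,2)[0],key=cv2.contourArea).reshape(-1,2)
w=ray(f,ct,0)[:,:2].astype(np.float32);print("disc scene",cv2.minEnclosingCircle(w),cv2.minAreaRect(w))
```

```text
proj lid ctr [[ 76.7559403 144.8912476]] ring [[ 91.57948442 158.25269944]]
[(np.int32(38), array([562.4, 304.8,  97. ]))]
disc scene ((559.6476440429688, 303.7662048339844), 62.31242370605469) ((560.646484375, 303.18707275390625), (122.6788558959961, 120.74739074707031), 71.8439712524414)
```

Both cameras put the pot within about 2 mm of the mark's centre. Now I press stone3.

>>> play_rows(series=[[[0, 0, 0], [0.05, 0.02, 0.8], 0], [[0, 0, 0], [0.05, 0.02, 1.6], 0], [[0, 0, 0], [0.05, 0.02, 2.1], 0], [[0, 0, 0], [0.05, 0.02, 2.3], 0], [[0, 0, 0], [0.05, 0.02, 2.45], 0], [[0, 0, 0], [0.05, 0.02, 2.58], 0], [[0, 0, 0], [0.05, 0.02, 2.66], 0], [[0, 0, 0], [0.05, 0.02, 2.66], 0]])

```text
t: 9.9
ee_pos: [629.8, -152.2, 39.4]
tcp_rot: [3.14, -0.006, -0.038]
contact_force: [1.9, 0.2, 4.6]
grip_width: 0.1
finger_force: 2.5
```

>>> play_rows(series=[[[0, 0, 0], [0, 0, 0.06], 0], [[0, 0, 0], [0, 0, 0.1], 0], [[0, 0, 0], [0, 0, 0.1], 0], [[0, 0, 0], [0, 0, 0], 0], [[0, 0, 0], [0, 0, -0.8], 0], [[0, 0, 0], [0, 0, -1.8], 0], [[0, 0, 0], [0, 0, -2.6], 0], [[0, 0, 0], [0, 0, -2.6], 66]])

```text
t: 10.7
ee_pos: [631.5, -153.2, 175.4]
tcp_rot: [3.136, -0.014, -0.037]
contact_force: [0.5, 0.1, 0.2]
grip_width: 13.3
finger_force: 0.0
```

Run:
```python
from h import *
pi=np.pi
f=optics.grab_frame("scene");im=f["pixels"][:,:,::-1]
cv2.imwrite("pics/s4.png",cv2.resize(im[180:330,120:320],None,fx=3.5,fy=3.5))
print(get_obs()["ee_pos"])
```

```text
[ 629.63049073 -152.49839336  171.48232416]
```

View pics/s4.png

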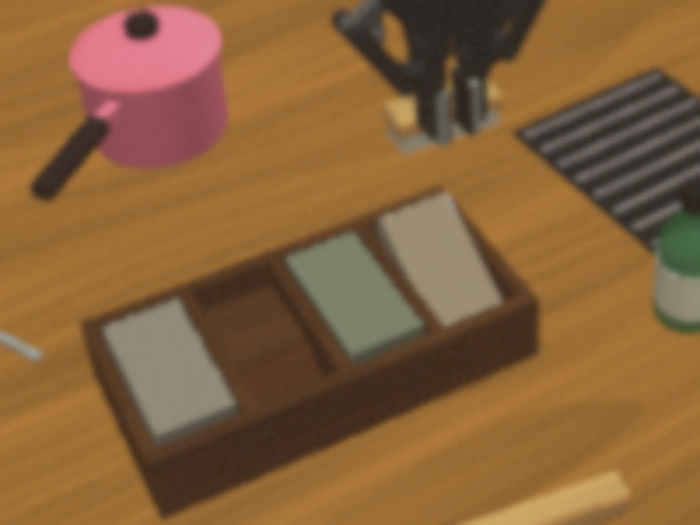

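Stone3, the beige one at crop (440,260), is tipped: its near end is raised and the thumb gap at the far end has closed. Now I plan the grasp with the tool pitched -40°.

```bash
cat >> h.py <<'E'
pi=np.pi;YT=-.038
def T(x,y,z):
    c,s=np.cos(YT),np.sin(YT);return np.array((590+c*x-s*y,-241+s*x+c*y,z))
def grasp(y,p=np.radians(-40),b=5,C=(-24.4,58.7),back=0):
    d=np.array([-np.sin(p),-np.cos(p)])
    q=np.array(C)+(b-back)*d
    return T(q[0],y,q[1]),[pi,p,YT]
E
python3 - <<'E'
from h import *
print(get_obs()["ee_pos"],get_obs()["tcp_rot"])
plan([("a",(540,-150,180),[pi,np.radians(-40),YT]),("b",*grasp(93,back=60)),("c",*grasp(93))])
print(grasp(93,back=60),grasp(93))
E
```

```text
[ 629.63049073 -152.49839336  171.48232416] [ 3.13824084 -0.00803735 -0.03757517]
a [0.04, 7.91, 0.02] [-1.79, 0.02, -0.18] rows>=4.6
b [0.0, 0.0, 0.0] [-1.11, -0.08, 1.13] rows>=1.6
c [0.0, 0.0, 0.0] [0.0, -0.0, 1.2] rows>=1.2
(array([ 533.82296772, -145.79705824,  100.83244437]), [3.141592653589793, np.float64(-0.6981317007977318), -0.038]) (array([ 572.36238209, -147.26226131,   54.86977778]), [3.141592653589793, np.float64(-0.6981317007977318), -0.038])
```

>>> play_rows(series=[[[0, 7.9, 0], [-1.8, 0, -0.2], 68], [[0, 7.9, 0], [-1.8, 0, -0.2], 68], [[0, 7.9, 0], [-1.8, 0, -0.2], 68], [[0, 7.9, 0], [-1.8, 0, -0.2], 68], [[0, 7.9, 0], [-1.8, 0, -0.2], 68], [[0, 7.9, 0], [-1.8, 0, -0.2], 68], [[0, 7.9, 0], [-1.8, 0, -0.2], 68], [[0, 7.9, 0], [-1.8, 0, -0.2], 68]])

```text
t: 11.55
ee_pos: [538.3, -148.5, 177.1]
tcp_rot: [3.141, -0.689, -0.036]
contact_force: [0.4, 0.7, -0.4]
grip_width: 67.9
finger_force: 0.0
```

Run:
```python
from h import *
print(get_obs()["ee_pos"],get_obs()["tcp_rot"])
plan([("b",*grasp(93,back=60)),("c",*grasp(93))])
```

```text
[ 538.3227508  -148.46097333  177.14549185] [ 3.14066501 -0.68896381 -0.03647354]
b [-0.0, 0.11, 0.01] [-1.04, -0.05, 1.12] rows>=1.5
c [0.0, 0.0, 0.0] [0.0, -0.0, 1.2] rows>=1.2
```

>>> play_rows(series=[[[0, 0.1, 0], [-1.05, -0.05, 1.12], 68], [[0, 0.1, 0], [-1.05, -0.05, 1.12], 68], [[0, 0.1, 0], [-1.05, -0.05, 1.12], 68], [[0, 0.1, 0], [-1.05, -0.05, 1.5], 68], [[0, 0.1, 0], [-1.05, -0.05, 1.9], 68], [[0, 0.1, 0], [-1.05, -0.05, 2.2], 68], [[0, 0.1, 0], [-1.05, -0.05, 2.3], 68], [[0, 0.1, 0], [-1.05, -0.05, 2.3], 68]])

```text
t: 12.35
ee_pos: [571.5, -147.1, 55.4]
tcp_rot: [3.141, -0.7, -0.036]
contact_force: [-0.4, -0.0, 0.3]
grip_width: 68.0
finger_force: 0.0
```

Run:
```python
from h import *
print(get_obs()["ee_pos"],get_obs()["tcp_rot"],get_obs()["contact_force"])
plan([("c",*grasp(93))])
f=optics.grab_frame("scene");im=f["pixels"][:,:,::-1]
cv2.imwrite("pics/s5.png",cv2.resize(im[160:310,180:330],None,fx=4,fy=4,interpolation=cv2.INTER_CUBIC))
```

```text
[ 571.54761725 -147.09970683   55.3744262 ] [ 3.14090658 -0.69954228 -0.03609008] [-0.40691037 -0.02766726  0.33822103]
c [-0.01, -0.02, 0.02] [0.01, 0.0, 0.02] rows>=0.0
```

View pics/s5.png

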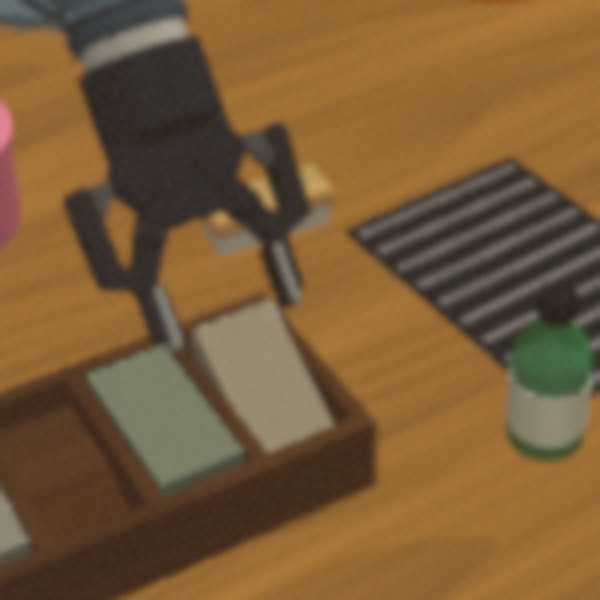

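The fingers straddle the raised end, at crop (180,340) and (290,290). Closing now.

>>> play_rows(series=[[[0, 0, 0], [0, 0, 0], 55], [[0, 0, 0], [0, 0, 0], 50], [[0, 0, 0], [0, 0, 0], 44], [[0, 0, 0], [0, 0, 0], 44], [[0, 0, 0], [0, 0, 0], 44], [[0, 0, 0], [0, 0, 0], 44]])

```text
t: 13.0
ee_pos: [570.5, -147.1, 54.7]
tcp_rot: [3.141, -0.699, -0.038]
contact_force: [-1.4, -0.1, 3.4]
grip_width: 48.0
finger_force: 61.6
```

>>> play_rows(series=[[[0, 0, 0], [0.1, 0, -0.12], 44], [[0, 0, 0], [0.3, 0, -0.35], 44], [[0, 0, 0], [0.6, 0, -0.7], 44], [[0, 0, 0], [0.9, 0, -1.05], 44], [[0, 0, 0], [1.2, 0, -1.4], 44], [[0, 0, 0], [1.6, 0, -1.9], 44], [[0, 0, 0], [1.6, 0, -1.9], 44], [[0, 0, 0], [1.6, 0, -1.9], 44]])

```text
t: 13.8
ee_pos: [569.9, -146.5, 177.6]
tcp_rot: [-3.141, -0.697, -0.037]
contact_force: [-0.4, -0.8, -1.5]
grip_width: 47.7
finger_force: 62.9
```

Run:
```python
from h import *
o=get_obs();print(o["ee_pos"],o["tcp_rot"],o["contact_force"],o["grip_width"])
# stone pose in tool frame if tipped 32 deg: stone up-end dir world (-cos32,0,sin32)
for p,n in((18,"up"),):
  plan([("rot",(540,-40,190),[pi,np.radians(18),.02]),("abv",(500,74,190),[pi,np.radians(18),.04])])
f=optics.grab_frame("scene");im=f["pixels"][:,:,::-1]
cv2.imwrite("pics/s6.png",cv2.resize(im[120:290,180:350],None,fx=3.5,fy=3.5,interpolation=cv2.INTER_CUBIC))
```

```text
[ 569.89064656 -146.50138999  177.63149572] [-3.1414701  -0.69729348 -0.03707742] [-0.42553205 -0.75055449 -1.48065945] 47.704294848288335
rot [0.13, -11.59, -0.67] [-0.36, -2.11, -0.62] rows>=6.8
abv [-0.07, 0.0, -0.22] [-0.72, -2.3, 0.23] rows>=2.4
```

View pics/s6.png

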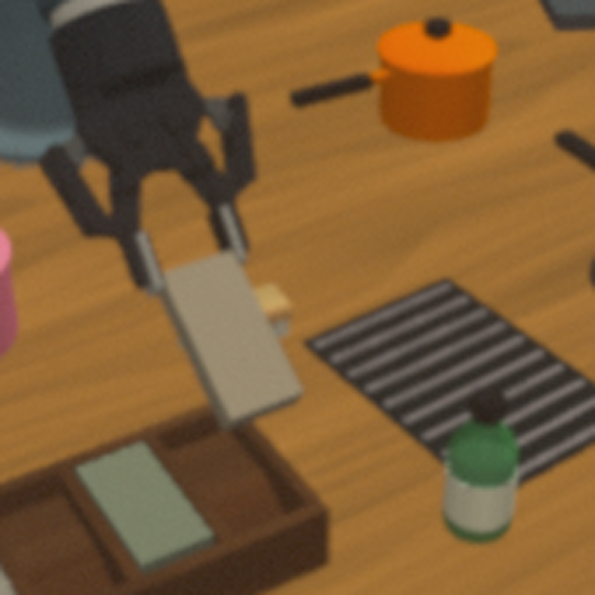

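The stone is held at its raised end, 47.7 mm opening. Now I rotate it upright and carry it over the mat.

>>> play_rows(series=[[[0.13, -11.6, -0.67], [-0.36, -2.1, -0.62], 44], [[0.13, -11.6, -0.67], [-0.36, -2.1, -0.62], 44], [[0.13, -11.6, -0.67], [-0.36, -2.1, -0.62], 44], [[0.13, -11.6, -0.67], [-0.36, -2.1, -0.62], 44], [[0.13, -11.6, -0.67], [-0.36, -2.1, -0.62], 44], [[0.13, -11.6, -0.67], [-0.36, -2.1, -0.62], 44], [[0.13, -11.6, -0.67], [-0.36, -2.1, -0.62], 44], [[0.13, -11.6, -0.67], [-0.36, -2.1, -0.62], 44]])

```text
t: 14.65
ee_pos: [540.8, -40.1, 187.2]
tcp_rot: [-3.139, 0.322, 0.021]
contact_force: [-1.6, -0.5, -1.5]
grip_width: 48.0
finger_force: 63.0
```

>>> play_rows(series=[[[0, 0, -0.2], [-0.72, -2.3, 0.23], 44], [[0, 0, -0.2], [-0.72, -2.3, 0.23], 44], [[0, 0, -0.2], [-0.72, -2.3, 0.23], 44], [[0, 0, -0.2], [-0.72, -2.3, 0.23], 44], [[0, 0, -0.2], [-0.72, -2.3, 0.23], 44], [[0, 0, -0.2], [-0.72, -2.3, 0.23], 44]])

```text
t: 15.25
ee_pos: [500.6, 72.8, 189.7]
tcp_rot: [-3.136, 0.316, 0.037]
contact_force: [0.4, 0.8, -1.1]
grip_width: 47.8
finger_force: 63.1
```

```bash
cat >> h.py <<'E'
def look(name,box,k,out):
    f=optics.grab_frame(name);im=f["pixels"][:,:,::-1];a,b,c,d=box
    cv2.imwrite(out,cv2.resize(im[b:d,a:c],None,fx=k,fy=k,interpolation=cv2.INTER_CUBIC))
E
python3 - <<'E'
from h import *
o=get_obs();print(o["ee_pos"],o["tcp_rot"],o["contact_force"],o["grip_width"])
plan([("down",(500,73.4,92),[pi,np.radians(18),.04])])
look("scene",(230,90,380,250),3.7,"pics/s7.png")
E
```

```text
[500.59427662  72.83478582 189.73053849] [-3.13574025  0.31578215  0.03692999] [ 0.42057461  0.83162796 -1.11641537] 47.84993965632477
down [-0.08, 0.02, -0.03] [0.6, -0.0, 1.86] rows>=2.0
```

View pics/s7.png

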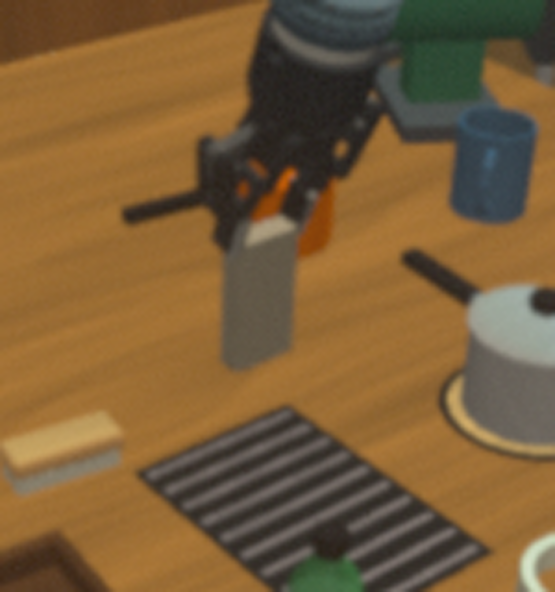

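Run:
```python
from h import *
f=optics.grab_frame("scene")
for x in (-10,0,10): 
  t=np.radians(x)
  # stone tilt about world y: top end displaced in x by sin
  q=proj(f,[[500,48,115],[500+100*np.sin(t),48,115+100*np.cos(t)]]);d=q[0]-q[1];print(x,np.degrees(np.arctan2(d[0],d[1])),(q-[230,90])*3.7)
g=cv2.cvtColor(f["pixels"],cv2.COLOR_RGB2GRAY);c=cv2.resize(g[90:250,230:380],None,fx=8,fy=8,interpolation=cv2.INTER_CUBIC).astype(float)
# edges: strongest horizontal gradient per row near left/right edge
s=8/3.7
for lo,hi in((205,245),(275,310)):
  P=[]
  for v in np.arange(265,335,3):
    row=cv2.GaussianBlur(c,(0,0),6)[int(v*s)];gr=np.abs(np.gradient(row))[int(lo*s):int(hi*s)];P.append((v,lo+gr.argmax()/s))
  P=np.array(P);k=np.polyfit(P[:,0],P[:,1],1);print(np.degrees(np.arctan(k[0])),np.abs(np.polyval(k,P[:,0])-P[:,1]).max())
```

```text
-10 4.853204595861859 [[223.35090545 346.04052494]
 [211.78079323 209.77336729]]
0 -1.8127121129142922 [[223.35090545 346.04052494]
 [227.40489778 217.94564162]]
10 -9.79541495998743 [[223.35090545 346.04052494]
 [243.29984258 230.4933689 ]]
-0.7987676665355129 0.8213061594202316
-2.697860398977029 0.8602500000000077
```

It hangs upright to within about 1° (stone at crop (260,295)). Lowering it now.

>>> play_rows(series=[[[0, 0, 0], [0.2, 0, 0.6], 44], [[0, 0, 0], [0.4, 0, 1.2], 44], [[0, 0, 0], [0.5, 0, 1.6], 44], [[0, 0, 0], [0.59, 0, 1.82], 44], [[0, 0, 0], [0.62, 0, 1.9], 44], [[0, 0, 0], [0.63, 0, 1.93], 44], [[0, 0, 0], [0.63, 0, 1.93], 44]])

```text
t: 16.05
ee_pos: [501.7, 74.0, 90.2]
tcp_rot: [-3.136, 0.312, 0.038]
contact_force: [-0.2, -0.5, -1.2]
grip_width: 48.1
finger_force: 63.1
```

>>> play_rows(series=[[[0, 0, 0], [0.01, 0, 0.04], 44], [[0, 0, 0], [0.02, 0, 0.08], 44], [[0, 0, 0], [0.03, 0, 0.1], 44], [[0, 0, 0], [0.03, 0, 0.1], 44]])

```text
t: 16.45
ee_pos: [503.7, 74.1, 89.8]
tcp_rot: [-3.137, 0.31, 0.038]
contact_force: [-3.0, 1.1, 22.2]
grip_width: 48.7
finger_force: 65.4
```

>>> play_rows(series=[[[0, 0, 0], [-0.02, 0, -0.06], 44], [[0, 0, 0], [-0.02, 0, -0.07], 44], [[0, 0, 0], [-0.02, 0, -0.07], 52], [[0, 0, 0], [-0.02, 0, -0.07], 60], [[0, 0, 0], [-0.02, 0, -0.07], 68], [[0, 0, 0], [-0.02, 0, -0.07], 68], [[0, 0, 0], [-0.02, 0, -0.07], 68]])

```text
t: 17.15
ee_pos: [500.5, 74.2, 87.4]
tcp_rot: [-3.136, 0.315, 0.038]
contact_force: [0.1, -0.2, -0.0]
grip_width: 67.9
finger_force: 0.0
```

>>> play_rows(series=[[[0, 0, 0], [0, 0, -0.3], 68], [[0, 0, 0], [0, 0, -0.8], 68], [[0, 0, 0], [0, 0, -1.6], 68], [[0, 0, 0], [0, 0, -2.2], 68], [[0, 0, 0], [0, 0, -2.2], 68]])

```text
t: 17.65
ee_pos: [538.9, 74.6, 198.4]
tcp_rot: [-3.137, 0.303, 0.037]
contact_force: [0.5, -0.2, 0.8]
grip_width: 67.8
finger_force: 0.0
```

Run:
```python
from h import *
o=get_obs();print(o["ee_pos"],o["tcp_rot"],o["contact_force"],o["grip_width"],knob())
a=[pi,0,YT]
plan([("a",(560,-80,170),a),("b",T(34,31,170),a)])
look("scene",(200,90,380,290),3,"pics/s8.png")
print(T(34,31,0),T(34,-93,0))
```

```text
[538.88427408  74.64512868 198.42413496] [-3.13703353  0.30321211  0.03743821] [ 0.46439307 -0.15905596  0.83144083] 67.84049633476566 [(np.int32(41), array([560.8, 302.4, 103. ]))]
a [0.08, 3.53, 0.85] [0.48, 3.11, 0.37] rows>=3.2
b [0.0, 0.0, 0.0] [1.4, 2.57, 0.0] rows>=2.9
[ 625.15317147 -211.31406839    0.        ] [ 620.44230541 -335.22455116    0.        ]
```

View pics/s8.png

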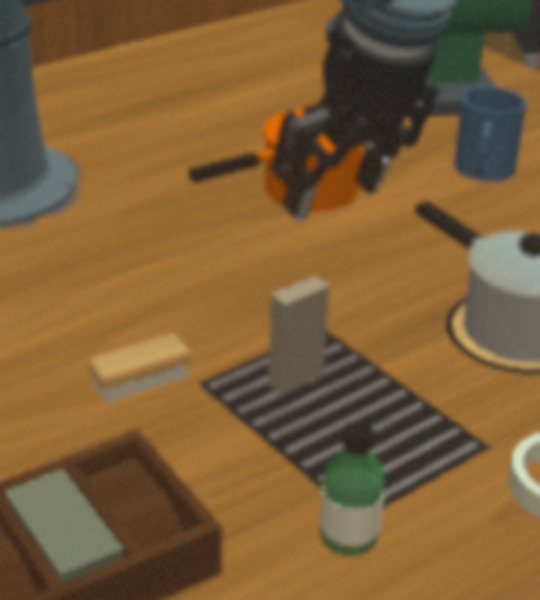

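Stone3 stands upright on the mat at crop (298,335). Next is stone2 (green), starting with the press.

>>> play_rows(series=[[[0, 3.53, 0.85], [0.48, 3.1, 0.37], 0], [[0, 3.53, 0.85], [0.48, 3.1, 0.37], 0], [[0, 3.53, 0.85], [0.48, 3.1, 0.37], 0], [[0, 3.53, 0.85], [0.48, 3.1, 0.37], 0], [[0, 3.53, 0.85], [0.48, 3.1, 0.37], 0], [[0, 3.53, 0.85], [0.48, 3.1, 0.37], 0]])

```text
t: 18.35
ee_pos: [557.0, -78.4, 165.7]
tcp_rot: [3.136, 0.008, -0.036]
contact_force: [-0.4, -0.3, -0.1]
grip_width: 0.1
finger_force: 0.0
```

>>> play_rows(series=[[[0, 0, 0], [1.4, 2.57, 0], 0], [[0, 0, 0], [1.4, 2.57, 0], 0], [[0, 0, 0], [1.4, 2.57, 0], 0], [[0, 0, 0], [1.4, 2.57, 0], 0], [[0, 0, 0], [1.4, 2.57, 0], 0], [[0, 0, 0], [1.4, 2.57, 0], 0]])

```text
t: 18.95
ee_pos: [622.5, -208.2, 166.4]
tcp_rot: [3.136, 0.007, -0.035]
contact_force: [-1.1, 0.3, 0.2]
grip_width: -0.1
finger_force: 0.0
```

Run:
```python
from h import *
o=get_obs();print(o["ee_pos"],o["tcp_rot"])
a=[pi,0,YT]
plan([("b",T(34,31,52),a),("c",T(34,31,34.5),a)])
```

```text
[ 622.47244787 -208.15986807  166.41510097] [ 3.13602811  0.00721313 -0.03473645]
b [0.06, 0.08, 0.04] [0.07, 0.05, 2.29] rows>=2.3
c [0.0, 0.0, 0.0] [0.0, -0.0, 0.35] rows>=0.3
```

>>> play_rows(series=[[[0, 0, 0], [0.03, 0.03, 0.8], 0], [[0, 0, 0], [0.03, 0.03, 1.6], 0], [[0, 0, 0], [0.03, 0.03, 2.1], 0], [[0, 0, 0], [0.03, 0.03, 2.35], 0], [[0, 0, 0], [0.03, 0.03, 2.5], 0], [[0, 0, 0], [0.03, 0.03, 2.62], 0], [[0, 0, 0], [0.03, 0.03, 2.7], 0], [[0, 0, 0], [0.03, 0.03, 2.7], 0]])

```text
t: 19.75
ee_pos: [628.1, -213.7, 38.6]
tcp_rot: [3.132, -0.004, -0.036]
contact_force: [1.3, 3.7, 15.7]
grip_width: 0.0
finger_force: 7.0
```

>>> play_rows(series=[[[0, 0, 0], [0, 0, 0], 0], [[0, 0, 0], [0, 0, 0], 0], [[0, 0, 0], [0, 0, -0.8], 0], [[0, 0, 0], [0, 0, -1.8], 0], [[0, 0, 0], [0, 0, -2.6], 0], [[0, 0, 0], [0, 0, -2.6], 0], [[0, 0, 0], [0, 0, -2.6], 0]])

```text
t: 20.45
ee_pos: [625.0, -212.0, 164.7]
tcp_rot: [3.133, 0.002, -0.036]
contact_force: [-0.4, 0.0, -0.6]
grip_width: 0.1
finger_force: 0.0
```

Run:
```python
from h import *
look("scene",(140,190,290,310),4,"pics/s9.png")
o=get_obs();print(o["ee_pos"],o["tcp_rot"])
p=np.array(grasp(31,back=60)[0])
plan([("a",p+[0,0,70],grasp(31)[1]),("b",*grasp(31,back=60)),("c",*grasp(31))])
```

```text
[ 623.87715712 -211.53119351  162.31077554] [ 3.13477659  0.00580398 -0.03651697]
a [0.07, 8.07, 0.04] [-1.85, -0.01, -0.16] rows>=4.7
b [0.0, 0.0, 0.0] [-0.9, -0.0, 1.07] rows>=1.4
c [0.0, 0.0, 0.0] [0.0, -0.0, 1.2] rows>=1.2
```

View pics/s9.png

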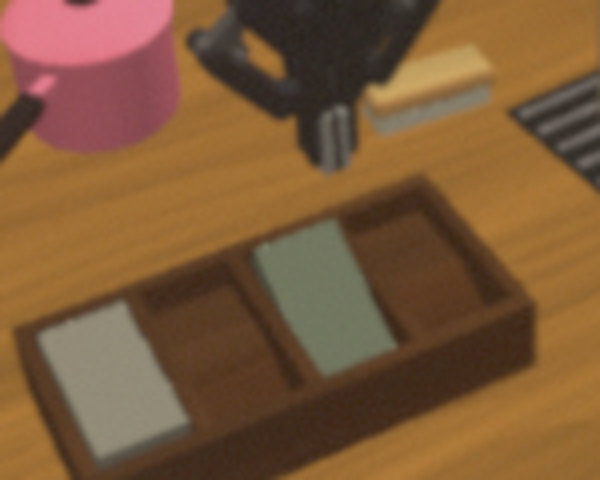

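Stone2, at crop (325,295), is tipped. Moving to the grasp.

>>> play_rows(series=[[[0, 8.05, 0], [-1.85, 0, -0.16], 68], [[0, 8.05, 0], [-1.85, 0, -0.16], 68], [[0, 8.05, 0], [-1.85, 0, -0.16], 68], [[0, 8.05, 0], [-1.85, 0, -0.16], 68], [[0, 8.05, 0], [-1.85, 0, -0.16], 68], [[0, 8.05, 0], [-1.85, 0, -0.16], 68], [[0, 8.05, 0], [-1.85, 0, -0.16], 68], [[0, 8.05, 0], [-1.85, 0, -0.16], 68]])

```text
t: 21.3
ee_pos: [532.4, -208.7, 170.9]
tcp_rot: [3.133, -0.695, -0.03]
contact_force: [1.0, 0.1, 0.4]
grip_width: 67.9
finger_force: 0.0
```

Run:
```python
from h import *
o=get_obs();print(o["ee_pos"],o["tcp_rot"])
plan([("b",*grasp(31,back=60)),("c",*grasp(31))])
```

```text
[ 532.40804701 -208.67009645  170.92521755] [ 3.13259974 -0.69536842 -0.03034522]
b [0.05, 0.03, 0.07] [-0.91, -0.03, 1.06] rows>=1.4
c [0.0, 0.0, 0.0] [0.0, -0.0, 1.2] rows>=1.2
```

>>> play_rows(series=[[[0.05, 0, 0.07], [-0.9, -0.03, 1.06], 68], [[0.05, 0, 0.07], [-0.9, -0.03, 1.06], 68], [[0.05, 0, 0.07], [-0.9, -0.03, 1.06], 68], [[0.05, 0, 0.07], [-0.9, -0.03, 1.5], 68], [[0.05, 0, 0.07], [-0.9, -0.03, 1.9], 68], [[0.05, 0, 0.07], [-0.9, -0.03, 2.15], 68], [[0.05, 0, 0.07], [-0.9, -0.03, 2.25], 68], [[0.05, 0, 0.07], [-0.9, -0.03, 2.25], 68]])

```text
t: 22.1
ee_pos: [570.5, -209.3, 56.2]
tcp_rot: [-3.141, -0.697, -0.038]
contact_force: [0.7, 0.0, -0.3]
grip_width: 67.8
finger_force: 0.0
```

>>> play_rows(series=[[[0, 0, 0], [0, 0, 0], 55], [[0, 0, 0], [0, 0, 0], 50], [[0, 0, 0], [0, 0, 0], 44], [[0, 0, 0], [0, 0, 0], 44], [[0, 0, 0], [0, 0, 0], 44], [[0, 0, 0], [0, 0, 0], 44]])

```text
t: 22.7
ee_pos: [569.6, -209.5, 56.3]
tcp_rot: [-3.142, -0.698, -0.039]
contact_force: [-4.5, 0.6, 6.3]
grip_width: 47.9
finger_force: 61.2
```

>>> play_rows(series=[[[0, 0, 0], [0.1, 0, -0.12], 44], [[0, 0, 0], [0.3, 0, -0.35], 44], [[0, 0, 0], [0.6, 0, -0.7], 44], [[0, 0, 0], [0.9, 0, -1.05], 44], [[0, 0, 0], [1.2, 0, -1.4], 44], [[0, 0, 0], [1.6, 0, -1.9], 44], [[0, 0, 0], [1.6, 0, -1.9], 44], [[0, 0, 0], [1.6, 0, -1.9], 44]])

```text
t: 23.5
ee_pos: [569.2, -208.9, 178.8]
tcp_rot: [-3.141, -0.696, -0.039]
contact_force: [-0.4, 0.3, -1.9]
grip_width: 47.9
finger_force: 63.5
```

Run:
```python
from h import *
o=get_obs();print(o["ee_pos"],o["tcp_rot"],o["contact_force"],o["grip_width"])
a=np.radians(18)
plan([("rot",(550,-100,215),[pi,a,.01]),("abv",(566,76,215),[pi,a,.04]),("dn",(566,76,97),[pi,a,.04])])
```

```text
[ 569.24907328 -208.85439405  178.8499436 ] [-3.14060196 -0.69579855 -0.03886834] [-0.37174971  0.2600889  -1.9147358 ] 47.88664185021374
rot [0.1, -11.57, -0.57] [0.1, -2.16, -0.85] rows>=6.7
abv [-0.11, 0.0, -0.33] [0.34, -3.52, -0.11] rows>=3.5
dn [0.0, 0.0, 0.0] [0.73, -0.0, 2.24] rows>=2.4
```

>>> play_rows(series=[[[0.1, -11.57, -0.57], [0.1, -2.16, -0.85], 44], [[0.1, -11.57, -0.57], [0.1, -2.16, -0.85], 44], [[0.1, -11.57, -0.57], [0.1, -2.16, -0.85], 44], [[0.1, -11.57, -0.57], [0.1, -2.16, -0.85], 44], [[0.1, -11.57, -0.57], [0.1, -2.16, -0.85], 44], [[0.1, -11.57, -0.57], [0.1, -2.16, -0.85], 44], [[0.1, -11.57, -0.57], [0.1, -2.16, -0.85], 44], [[0.1, -11.57, -0.57], [0.1, -2.16, -0.85], 44]])

```text
t: 24.3
ee_pos: [550.7, -99.6, 211.5]
tcp_rot: [-3.138, 0.322, 0.012]
contact_force: [-0.4, 0.1, -2.8]
grip_width: 48.1
finger_force: 63.6
```

>>> play_rows(series=[[[-0.1, 0, -0.33], [0.34, -3.52, -0.11], 44], [[-0.1, 0, -0.33], [0.34, -3.52, -0.11], 44], [[-0.1, 0, -0.33], [0.34, -3.52, -0.11], 44], [[-0.1, 0, -0.33], [0.34, -3.52, -0.11], 44], [[-0.1, 0, -0.33], [0.34, -3.52, -0.11], 44], [[-0.1, 0, -0.33], [0.34, -3.52, -0.11], 44], [[-0.1, 0, -0.33], [0.34, -3.52, -0.11], 44]])

```text
t: 25.0
ee_pos: [566.1, 74.9, 213.8]
tcp_rot: [-3.141, 0.316, 0.039]
contact_force: [0.1, -0.5, -2.0]
grip_width: 48.1
finger_force: 63.8
```

Run:
```python
from h import *
o=get_obs();print(o["ee_pos"],o["tcp_rot"],o["contact_force"],o["grip_width"])
a=np.radians(18)
plan([("dn",(566,76,97),[pi,a,.04])])
look("scene",(230,90,380,250),3.7,"pics/s10.png")
```

```text
[566.12996181  74.94031512 213.80293881] [-3.14061043  0.31583417  0.03906964] [ 0.07066721 -0.49712872 -2.03526706] 48.05177280069967
dn [-0.01, 0.02, -0.01] [0.72, -0.02, 2.22] rows>=2.3
```

View pics/s10.png

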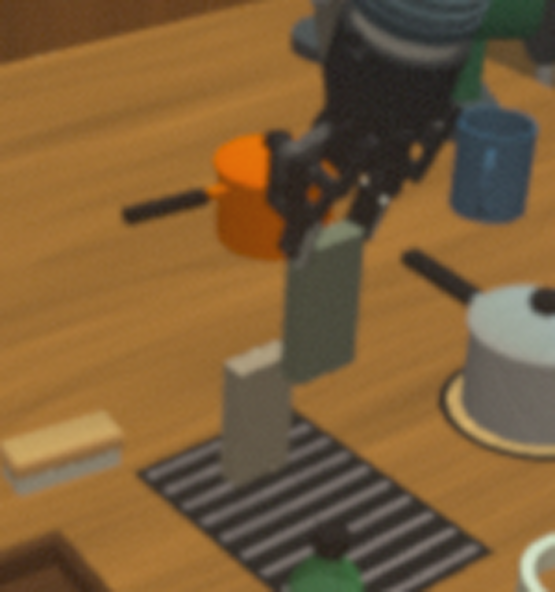

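The green stone hangs upright at crop (325,310), beyond the first stone at (255,415). Lowering.

>>> play_rows(series=[[[0, 0, 0], [0.23, 0, 0.7], 44], [[0, 0, 0], [0.46, 0, 1.4], 44], [[0, 0, 0], [0.62, 0, 1.9], 44], [[0, 0, 0], [0.7, 0, 2.15], 44], [[0, 0, 0], [0.74, 0, 2.27], 44], [[0, 0, 0], [0.74, 0, 2.27], 44]])

```text
t: 25.65
ee_pos: [567.1, 75.4, 96.0]
tcp_rot: [-3.141, 0.314, 0.039]
contact_force: [-0.7, 0.5, -2.6]
grip_width: 48.2
finger_force: 63.8
```

>>> play_rows(series=[[[0, 0, 0], [0.01, 0, 0.04], 44], [[0, 0, 0], [0.02, 0, 0.08], 44], [[0, 0, 0], [0.03, 0, 0.1], 44], [[0, 0, 0], [0.03, 0, 0.1], 44]])

```text
t: 26.05
ee_pos: [566.9, 75.9, 91.0]
tcp_rot: [-3.141, 0.313, 0.04]
contact_force: [0.2, -0.2, -2.5]
grip_width: 48.0
finger_force: 63.8
```

>>> play_rows(series=[[[0, 0, 0], [0.01, 0, 0.04], 44], [[0, 0, 0], [0.02, 0, 0.07], 44], [[0, 0, 0], [0.02, 0, 0.07], 44]])

```text
t: 26.35
ee_pos: [568.1, 75.8, 89.6]
tcp_rot: [-3.141, 0.311, 0.04]
contact_force: [0.3, -0.2, 7.8]
grip_width: 48.0
finger_force: 64.9
```

Contact. Releasing and retreating.

>>> play_rows(series=[[[0, 0, 0], [0, 0, -0.01], 44], [[0, 0, 0], [0, 0, -0.02], 44], [[0, 0, 0], [0, 0, -0.02], 52], [[0, 0, 0], [0, 0, -0.02], 60], [[0, 0, 0], [0, 0, -0.02], 68], [[0, 0, 0], [0, 0, -0.02], 68], [[0, 0, 0], [0, 0, -0.02], 68]])

```text
t: 27.05
ee_pos: [566.8, 75.9, 87.8]
tcp_rot: [-3.141, 0.314, 0.04]
contact_force: [-1.0, 0.9, -0.5]
grip_width: 68.0
finger_force: 0.0
```

>>> play_rows(series=[[[0, 0, 0], [0, 0, -0.3], 68], [[0, 0, 0], [0, 0, -0.8], 68], [[0, 0, 0], [0, 0, -1.6], 68], [[0, 0, 0], [0, 0, -2.2], 68], [[0, 0, 0], [0, 0, -2.2], 68]])

```text
t: 27.55
ee_pos: [605.0, 77.0, 199.4]
tcp_rot: [3.141, 0.302, 0.039]
contact_force: [0.2, -0.1, 0.2]
grip_width: 67.9
finger_force: 0.0
```

Run:
```python
from h import *
o=get_obs();print(o["ee_pos"],o["tcp_rot"],knob())
a=[pi,0,YT]
plan([("a",(600,-170,175),a),("b",T(34,-93,170),a)])
look("scene",(140,90,390,300),3.0,"pics/s11.png")
```

```text
[604.95456218  76.98600056 199.37256585] [3.14109791 0.30187072 0.0394825 ] [(np.int32(39), array([560.8, 302.3, 103. ]))]
a [0.14, 3.51, 0.88] [-0.12, 4.94, 0.49] rows>=5.0
b [0.0, 0.0, 0.0] [0.53, 3.29, 0.1] rows>=3.3
```

View pics/s11.png

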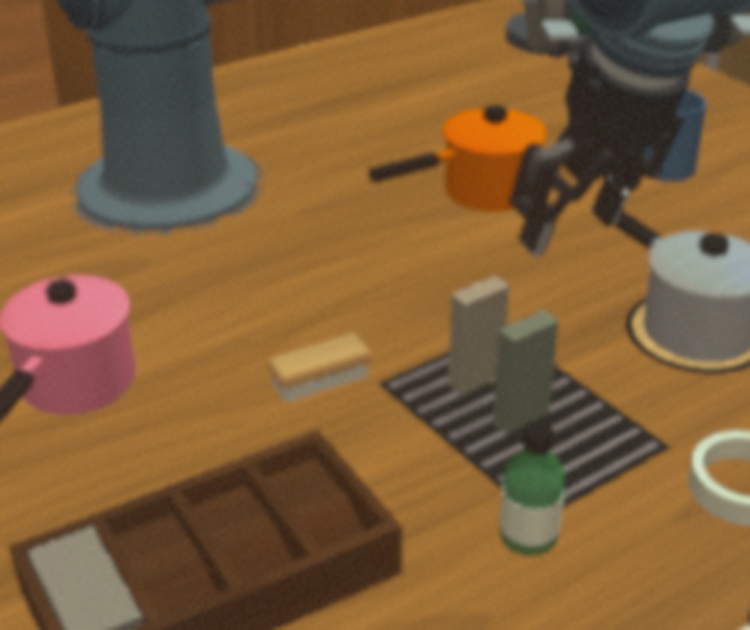

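Both stones stand upright, at (480,335) and (525,370). Now stone0.

>>> play_rows(series=[[[0.14, 3.5, 0.88], [-0.12, 4.94, 0.49], 0], [[0.14, 3.5, 0.88], [-0.12, 4.94, 0.49], 0], [[0.14, 3.5, 0.88], [-0.12, 4.94, 0.49], 0], [[0.14, 3.5, 0.88], [-0.12, 4.94, 0.49], 0], [[0.14, 3.5, 0.88], [-0.12, 4.94, 0.49], 0], [[0.14, 3.5, 0.88], [-0.12, 4.94, 0.49], 0], [[0.14, 3.5, 0.88], [-0.12, 4.94, 0.49], 0]])

```text
t: 28.35
ee_pos: [596.1, -170.5, 169.4]
tcp_rot: [-3.14, 0.011, -0.04]
contact_force: [0.7, 0.1, 0.1]
grip_width: -0.2
finger_force: 0.0
```

>>> play_rows(series=[[[0, 0, 0], [0.53, 3.29, 0.1], 0], [[0, 0, 0], [0.53, 3.29, 0.1], 0], [[0, 0, 0], [0.53, 3.29, 0.1], 0], [[0, 0, 0], [0.53, 3.29, 0.1], 0], [[0, 0, 0], [0.53, 3.29, 0.1], 0], [[0, 0, 0], [0.53, 3.29, 0.1], 0], [[0, 0, 0], [0.53, 3.29, 0.1], 0]])

```text
t: 29.05
ee_pos: [617.8, -333.0, 165.5]
tcp_rot: [-3.14, 0.009, -0.035]
contact_force: [0.0, -0.3, 0.2]
grip_width: 0.2
finger_force: 0.0
```

Run:
```python
from h import *
o=get_obs();print(o["ee_pos"],o["tcp_rot"])
a=[pi,0,YT]
plan([("b",T(34,-93,52),a),("c",T(34,-93,34.5),a)])
```

```text
[ 617.77798647 -332.95240082  165.49849683] [-3.14023103  0.00875557 -0.03533401]
b [-0.02, 0.1, 0.03] [0.07, 0.05, 2.27] rows>=2.3
c [0.0, 0.0, 0.0] [0.0, -0.0, 0.35] rows>=0.3
```

>>> play_rows(series=[[[0, 0, 0], [0.03, 0.02, 0.8], 0], [[0, 0, 0], [0.03, 0.02, 1.6], 0], [[0, 0, 0], [0.03, 0.02, 2.1], 0], [[0, 0, 0], [0.03, 0.02, 2.33], 0], [[0, 0, 0], [0.03, 0.02, 2.48], 0], [[0, 0, 0], [0.03, 0.02, 2.6], 0], [[0, 0, 0], [0.03, 0.02, 2.68], 0], [[0, 0, 0], [0.03, 0.02, 2.68], 0]])

```text
t: 29.85
ee_pos: [622.6, -337.8, 39.0]
tcp_rot: [3.137, -0.002, -0.037]
contact_force: [2.0, 3.7, 16.2]
grip_width: 0.0
finger_force: 6.9
```

>>> play_rows(series=[[[0, 0, 0], [0, 0, 0], 0], [[0, 0, 0], [0, 0, 0], 0], [[0, 0, 0], [0, 0, -0.8], 0], [[0, 0, 0], [0, 0, -1.8], 0], [[0, 0, 0], [0, 0, -2.6], 0], [[0, 0, 0], [0, 0, -2.6], 0], [[0, 0, 0], [0, 0, -2.6], 0]])

```text
t: 30.55
ee_pos: [620.1, -337.0, 165.0]
tcp_rot: [3.139, 0.004, -0.037]
contact_force: [-0.3, 0.1, -0.8]
grip_width: 0.1
finger_force: 0.0
```

Run:
```python
from h import *
o=get_obs();print(o["ee_pos"],o["tcp_rot"])
p=np.array(grasp(-93,back=60)[0])
plan([("a",p+[0,0,70],grasp(-93)[1]),("b",*grasp(-93,back=60)),("c",*grasp(-93))])
# is stone0 tipped? outline of stone in scene vs first picture and top view
for n in("scene","top"):
    print(n,[([round(v) for v in d["at"]],round(d["confidence"],2)) for d in finder.boxes_of(n,"stone0")])
f=optics.grab_frame("scene");a=f["pixels"].astype(int);b=cv2.imread("pics/scene0.png")[:,:,::-1].astype(int)
for x,z in((-45,50),(-40,62),(-30,73),(0,50),(20,45),(45,50),(54,50)):
    u,v=proj(f,[T(x,-93,z)])[0].round().astype(int);print(x,z,a[v,u],b[v,u])
```

```text
[ 620.11666547 -337.04578847  165.02090999] [ 3.13882258  0.00392363 -0.03729905]
a [0.03, 8.04, 0.02] [-1.87, -0.04, -0.11] rows>=4.7
b [0.0, 0.0, 0.0] [-0.9, -0.0, 1.07] rows>=1.4
c [0.0, 0.0, 0.0] [0.0, -0.0, 1.2] rows>=1.2
scene [([517, 69, 62], 0.96), ([574, 66, 60], 0.88), ([597, -339, 51], 0.73)]
top [([586, -328, 49], 0.64), ([566, 52, 85], 0.55), ([527, 260, 3], 0.4)]
-45 50 [137 130 110] [133 125 107]
-40 62 [96 72 51] [84 59 36]
-30 73 [96 72 51] [84 59 36]
0 50 [137 131 111] [138 132 113]
20 45 [137 132 114] [136 130 110]
45 50 [138 131 111] [138 133 114]
54 50 [137 130 112] [94 89 76]
```

The far gap has closed in the picture, and the press force matches stone2's, so stone0 is tipped. Grasping it.

>>> play_rows(series=[[[0, 8.05, 0], [-1.87, -0.04, -0.11], 68], [[0, 8.05, 0], [-1.87, -0.04, -0.11], 68], [[0, 8.05, 0], [-1.87, -0.04, -0.11], 68], [[0, 8.05, 0], [-1.87, -0.04, -0.11], 68], [[0, 8.05, 0], [-1.87, -0.04, -0.11], 68], [[0, 8.05, 0], [-1.87, -0.04, -0.11], 68], [[0, 8.05, 0], [-1.87, -0.04, -0.11], 68], [[0, 8.05, 0], [-1.87, -0.04, -0.11], 68]])

```text
t: 31.5
ee_pos: [526.5, -331.3, 168.5]
tcp_rot: [3.141, -0.694, -0.037]
contact_force: [0.4, -0.5, 0.5]
grip_width: 67.5
finger_force: 0.0
```

Run:
```python
from h import *
o=get_obs();print(o["ee_pos"],o["tcp_rot"])
plan([("b",*grasp(-93,back=60)),("c",*grasp(-93))])
```

```text
[ 526.45496496 -331.32465146  168.50990364] [ 3.14112158 -0.6936422  -0.03655296]
b [-0.01, 0.05, 0.01] [-0.86, 0.01, 1.04] rows>=1.4
c [0.0, 0.0, 0.0] [0.0, -0.0, 1.2] rows>=1.2
```

>>> play_rows(series=[[[0, 0.05, 0], [-0.86, 0.02, 1.04], 68], [[0, 0.05, 0], [-0.86, 0.02, 1.04], 68], [[0, 0.05, 0], [-0.86, 0.02, 1.04], 68], [[0, 0.05, 0], [-0.86, 0.02, 1.5], 68], [[0, 0.05, 0], [-0.86, 0.02, 1.9], 68], [[0, 0.05, 0], [-0.86, 0.02, 2.13], 68], [[0, 0.05, 0], [-0.86, 0.02, 2.24], 68], [[0, 0.05, 0], [-0.86, 0.02, 2.24], 68]])

```text
t: 32.3
ee_pos: [564.9, -333.6, 54.9]
tcp_rot: [3.141, -0.699, -0.037]
contact_force: [-0.3, 0.4, 0.4]
grip_width: 67.8
finger_force: 0.0
```

>>> play_rows(series=[[[0, 0, 0], [0, 0, 0], 55], [[0, 0, 0], [0, 0, 0], 50], [[0, 0, 0], [0, 0, 0], 44], [[0, 0, 0], [0, 0, 0], 44], [[0, 0, 0], [0, 0, 0], 44], [[0, 0, 0], [0, 0, 0], 44]])

```text
t: 32.9
ee_pos: [564.5, -334.0, 55.1]
tcp_rot: [3.141, -0.7, -0.038]
contact_force: [-3.0, -0.7, 4.7]
grip_width: 48.2
finger_force: 62.0
```

>>> play_rows(series=[[[0, 0, 0], [0.1, 0, -0.12], 44], [[0, 0, 0], [0.3, 0, -0.35], 44], [[0, 0, 0], [0.6, 0, -0.7], 44], [[0, 0, 0], [0.9, 0, -1.05], 44], [[0, 0, 0], [1.2, 0, -1.4], 44], [[0, 0, 0], [1.6, 0, -1.9], 44], [[0, 0, 0], [1.6, 0, -1.9], 44], [[0, 0, 0], [1.6, 0, -1.9], 44]])

```text
t: 33.7
ee_pos: [564.1, -333.1, 178.2]
tcp_rot: [-3.141, -0.698, -0.037]
contact_force: [-0.4, 0.2, -3.0]
grip_width: 48.0
finger_force: 62.8
```

Run:
```python
from h import *
o=get_obs();print(o["ee_pos"],o["tcp_rot"],o["contact_force"],o["grip_width"],knob())
a=np.radians(18)
plan([("rot",(560,-200,230),[pi,a,-.03]),("mid",(600,-40,230),[pi,a,0.0]),("abv",(632,78.6,230),[pi,a,.04]),("dn",(632,78.6,97),[pi,a,.04])])
```

```text
[ 564.0541149  -333.05719283  178.2448926 ] [-3.14131679 -0.69809608 -0.03715746] [-0.35881445  0.15808558 -3.02058174] 48.00050746683508 [(np.int32(40), array([561. , 302.5, 103. ]))]
rot [-0.01, -11.58, -0.09] [0.55, -2.65, -0.92] rows>=6.7
mid [-0.11, 0.0, -0.33] [0.67, -3.22, -0.22] rows>=3.3
abv [-0.14, 0.0, -0.44] [0.61, -2.37, -0.2] rows>=2.5
dn [0.0, 0.0, 0.0] [0.82, -0.0, 2.53] rows>=2.7
```

>>> play_rows(series=[[[0, -11.58, -0.09], [0.55, -2.65, -0.92], 44], [[0, -11.58, -0.09], [0.55, -2.65, -0.92], 44], [[0, -11.58, -0.09], [0.55, -2.65, -0.92], 44], [[0, -11.58, -0.09], [0.55, -2.65, -0.92], 44], [[0, -11.58, -0.09], [0.55, -2.65, -0.92], 44], [[0, -11.58, -0.09], [0.55, -2.65, -0.92], 44], [[0, -11.58, -0.09], [0.55, -2.65, -0.92], 44], [[0, -11.58, -0.09], [0.55, -2.65, -0.92], 44]])

```text
t: 34.55
ee_pos: [561.3, -199.8, 227.6]
tcp_rot: [-3.139, 0.32, -0.028]
contact_force: [-0.1, 0.8, -2.2]
grip_width: 47.7
finger_force: 62.9
```

>>> play_rows(series=[[[-0.11, 0, -0.33], [0.67, -3.22, -0.22], 44], [[-0.11, 0, -0.33], [0.67, -3.22, -0.22], 44], [[-0.11, 0, -0.33], [0.67, -3.22, -0.22], 44], [[-0.11, 0, -0.33], [0.67, -3.22, -0.22], 44], [[-0.11, 0, -0.33], [0.67, -3.22, -0.22], 44], [[-0.11, 0, -0.33], [0.67, -3.22, -0.22], 44]])

```text
t: 35.15
ee_pos: [600.4, -41.3, 229.9]
tcp_rot: [3.14, 0.314, -0.0]
contact_force: [0.3, 0.2, -1.5]
grip_width: 47.9
finger_force: 63.2
```

>>> play_rows(series=[[[-0.14, 0, -0.44], [0.61, -2.37, -0.2], 44], [[-0.14, 0, -0.44], [0.61, -2.37, -0.2], 44], [[-0.14, 0, -0.44], [0.61, -2.37, -0.2], 44], [[-0.14, 0, -0.44], [0.61, -2.37, -0.2], 44], [[-0.14, 0, -0.44], [0.61, -2.37, -0.2], 44], [[-0.14, 0, -0.44], [0.61, -2.37, -0.2], 44]])

```text
t: 35.75
ee_pos: [632.9, 75.5, 231.2]
tcp_rot: [3.14, 0.313, 0.037]
contact_force: [0.1, 0.7, -1.5]
grip_width: 48.4
finger_force: 63.4
```

Run:
```python
from h import *
o=get_obs();print(o["ee_pos"],o["tcp_rot"],o["contact_force"],o["grip_width"])
a=np.radians(18)
plan([("dn",(632,78.6,97),[pi,a,.04])])
```

```text
[632.90865573  75.52883996 231.22123983] [3.13981766 0.31256284 0.03728104] [ 0.13537397  0.71178928 -1.47776483] 48.35293844312028
dn [0.01, -0.02, -0.03] [0.81, -0.07, 2.56] rows>=2.7
```

>>> play_rows(series=[[[0, 0, 0], [0.25, 0, 0.8], 44], [[0, 0, 0], [0.5, -0.02, 1.6], 44], [[0, 0, 0], [0.7, -0.03, 2.15], 44], [[0, 0, 0], [0.78, -0.03, 2.45], 44], [[0, 0, 0], [0.82, -0.03, 2.57], 44], [[0, 0, 0], [0.84, -0.03, 2.62], 44], [[0, 0, 0], [0.84, -0.03, 2.62], 44]])

```text
t: 36.45
ee_pos: [633.9, 78.4, 95.6]
tcp_rot: [3.14, 0.309, 0.039]
contact_force: [-0.3, -0.5, -2.3]
grip_width: 48.2
finger_force: 63.4
```

>>> play_rows(series=[[[0, 0, 0], [0.01, 0, 0.03], 44], [[0, 0, 0], [0.02, 0, 0.06], 44], [[0, 0, 0], [0.02, 0, 0.06], 44]])

```text
t: 36.75
ee_pos: [633.1, 78.9, 91.3]
tcp_rot: [3.14, 0.311, 0.04]
contact_force: [-0.7, 0.5, -1.7]
grip_width: 48.0
finger_force: 63.4
```

>>> play_rows(series=[[[0, 0, 0], [0.01, 0, 0.04], 44], [[0, 0, 0], [0.02, 0, 0.07], 44], [[0, 0, 0], [0.02, 0, 0.07], 44]])

```text
t: 37.05
ee_pos: [633.6, 78.9, 88.9]
tcp_rot: [3.14, 0.31, 0.04]
contact_force: [-0.3, -1.3, 4.9]
grip_width: 47.9
finger_force: 64.1
```

>>> play_rows(series=[[[0, 0, 0], [0, 0, 0.02], 44], [[0, 0, 0], [0, 0, 0], 44], [[0, 0, 0], [0, 0, 0], 52], [[0, 0, 0], [0, 0, 0], 60], [[0, 0, 0], [0, 0, 0], 68], [[0, 0, 0], [0, 0, 0], 68], [[0, 0, 0], [0, 0, 0], 68]])

```text
t: 37.75
ee_pos: [632.6, 78.8, 87.0]
tcp_rot: [3.14, 0.312, 0.04]
contact_force: [0.0, 0.4, -0.8]
grip_width: 68.2
finger_force: 0.0
```

>>> play_rows(series=[[[0, 0, 0], [0, 0, -0.3], 68], [[0, 0, 0], [0, 0, -0.8], 68], [[0, 0, 0], [0, 0, -1.6], 68], [[0, 0, 0], [0, 0, -2.4], 68], [[0, 0, 0], [0, 0, -3], 68], [[0, 0, 0], [0, 0, -3], 68]])

```text
t: 38.35
ee_pos: [682.3, 80.8, 237.4]
tcp_rot: [3.139, 0.3, 0.04]
contact_force: [0.1, -0.6, 0.3]
grip_width: 67.5
finger_force: 0.0
```

>>> play_rows(series=[[[0, 0, 0], [0, 3, 0], 68], [[0, 0, 0], [0, 5, 0], 68], [[0, 0, 0], [0, 6, 0], 68], [[0, 0, 0], [0, 6, 0], 68], [[0, 0, 0], [0, 6, 0], 68], [[0, 0, 0], [0, 6, 0], 68], [[0, 0, 0], [0, 6, 0], 68], [[0, 0, 0], [0, 6, 0], 68]])

```text
t: 39.15
ee_pos: [690.2, -219.9, 229.6]
tcp_rot: [3.141, 0.313, 0.038]
contact_force: [-0.1, 0.6, -0.9]
grip_width: 67.8
finger_force: 0.0
```

Run:
```python
from h import *
print(get_obs()["ee_pos"],knob())
a=optics.grab_frame("scene")["pixels"][90:270,190:400,::-1];b=optics.grab_frame("top")["pixels"][100:220,130:320,::-1]
A=cv2.resize(a,(420,360),interpolation=2);B=cv2.resize(b,(570,360),interpolation=2)
B=cv2.resize(B,(380,240));A2=np.zeros((360,800,3),np.uint8);A2[:,:420]=A;A2[:240,420:]=B
cv2.imwrite("pics/fin.png",A2)
```

```text
[ 690.23360546 -219.89663694  229.63609744] [(np.int32(41), array([561.1, 302.2, 103. ]))]
```

View pics/fin.png

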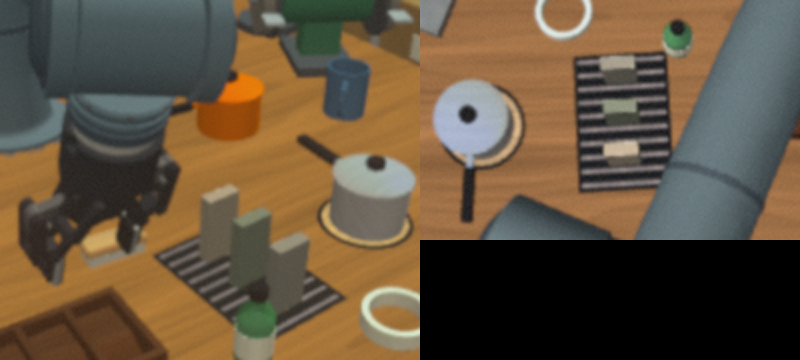

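All three stones stand clear of each other on the mat, at (220,225), (250,250) and (287,272) in the left view. The pot is on its ring at (470,115), and the brush and oil bottle haven't moved. Handing in.

```bash
python3 -c "
from h import *
print(knob());print(r.finish_job())"
```

```text
[(np.int32(40), array([561. , 302.5, 103. ]))]
the job is handed in; nothing more can be done
None
```

The job is done and handed in at about 39 s on the robot clock: the pot is on its ring, within about 2 mm of centre by both cameras, and all three whetstones stand upright and apart on the drying mat, with the brush and oil bottle left alone.

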